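Snuff the spent charcoal

ROBOT

A 6-joint arm with a two-finger parallel gripper is mounted at the origin on a cart in front of the work surface, level with it; the furniture and walls round the work are solid. World frame = base frame: x ahead of the robot, y to its left, z up, the work surface at z = 0. Lengths are in mm, angles in degrees, forces in N, time in s.
With the tool pointing down it reaches from about 350 to 850 mm from the base axis. Payload 8.1 kg.
Tool frame: the origin (TCP) lies on the centre line of the jaws, within the pads' length; the fingertips stand 19 mm ahead of it and the grasp point (between the pads) is the TCP (r.tip_reach is the z of the fingertips in the tool frame, in mm); z points along the fingers, y is the line along which they close (so a half turn about z gives the same grasp; the last joint's range is limited). The gripper opens to 85 mm and grips with 20 to 120 N. Pads are 22 mm wide; open, the fingers measure 114 mm over their backs; the gripper's body (76 mm by 85 mm) begins 54 mm behind the grasp point. The pads swing forward as they close: fully open they stand 13 mm farther back than shut.
Start: joints at [-67.976, 7.471, 85.268, -0, 87.261, -4.893], TCP at [271.644, -534.99, 250.292] pointing down, gripper open.
Joint ranges: [-169.43, 169.43], [-51.17, 129.36], [1.28, 143.12], [-76.62, 256.62], [0, 156.53], [-152.29, 152.29]. Speed limits (degrees/s): [136.94, 136.94, 159.86, 180, 180, 180].

INTERFACE

Orientations are given as [roll, pitch, yaw] about the fixed x, y, z axes, in that order (R = Rz(yaw) Ry(pitch) Rx(roll)).
In Python, from bench import r gives the robot as it stands. The module is installed in compiled form; this text tells all that it offers.
- The arm moves only by the shell command python3 -m handwheel 'ROWS' [FORCE]. ROWS is JSON, a list of rows, each a list of 7 numbers: the shift along the tool's x, y, z in m, then the turn, a rotation vector about the tool's x, y, z in degrees, then the finger opening in m, from 0 to 0.0854. In form: [[tx, ty, tz, ax, ay, az, claw], ...]. A call has 1 to 8 rows; each row shifts and turns the commanded pose from where the row before left it, along the tool's axes as they then stand; what a row does not reach is not made up. A row lasts 1/12 s, in which the tool goes at most 41.7 mm and 7.16 degrees, less where a joint would pass 70% of its speed; a pose out of reach is approached as far as the arm can. A call with a gripper value outside its range is refused whole. The fingers move at their own pace and stop on an object; FORCE is the grip in N (left out, the last holds). Time passes only in rows, so rows that do not move let the fingers close. It gives the time, the measured TCP pose, the force, the opening and the grip force at its end, in the units of the state.
- r.sense(): the state, without advancing time (a new reading comes with each control period).
- r.snapshot(name): name is "scene" or "top"; returns (picture, depth): 400x640x3 uint8, blue, green, red; 400x640 float32, mm along the optical axis (not along the pixel's ray), 0 where there is no reading.
- r.calibration(name): a dict with "vfov" (degrees; the focal length in pixels is half the picture's height over the tangent of half this angle, whatever the lens; pixels are square), "cx", "cy" (the principal point, pixels), "dist" ([k1, k2, p1, p2, k3] as OpenCV has them; the pictures are not rectified), "rvec" (rotation vector, rad) and "tvec" (3), from world to camera coordinates, as OpenCV has them. Camera axes: x right, y down, z forward; pixel columns grow to the right and rows downward; lengths in mm; the calibration is good to about 2 mm. A picture is of the moment at which its call begins. calibration takes no time and is no camera call.
- r.hand_in(): hands the job in; it is judged then, once.
The state is a dict: "time": time; "joint_pos": joint angles; "qd": joint speeds; "joint_efforts": joint torques, N m; "tool_pos": TCP position; "tcp_rot": TCP orientation; "ft_force": force on the tool from outside, world axes, zero at the start; "wrist_torque": the same for the moment, N m; "finger_gap": finger opening in mm; "grip_force": force on a finger pad.
Only numpy, scipy, OpenCV 4.12 (cv2) and the standard library are available. Lean on these libraries where they do the work, as an engineer would, in place of code of your own. Each camera call takes 0.05 s, during which the arm holds its last target. There are 200 camera calls.

TASK

The spent charcoal is in the ash scoop: take the scoop by its wooden handle, tip all three lumps into the open snuffer pot without touching them with the gripper, and lay the empty scoop down flat on the counter again. Then shut the pot's hinged lid fully and, once it is shut, turn the lock ring on it by its ear, clockwise as seen from above, as far as it goes, so that the ear stands over the locked mark at the pot's front. Leave the steel cup, the toothpick glass and the tape roll standing where they are.

Things in the scene. Friction and masses are not known exactly. Their poses are not given: they have to be found in the camera images.
- snuffer_pot: round steel charcoal pot screwed to the counter, 139 mm across, rim 92 mm above the counter, inside 129 mm wide, 87 mm deep; origin at the centre of its underside, z up; the lid's hinge is at its own +x side, its front is -x. Hinge line parallel to the pot's y, at x = +90, z = 106 mm
- pot_mouth (a point): centre of the pot's open mouth, at rim height, on the pot's axis
- locked_mark (a point): the locked mark: a raised upright bar, 7 x 30 mm, on the front (-x) of the pot's wall, its middle 46 mm above the counter. The unlocked mark is a round stud on the wall 50 degrees away, towards the pot's -y
- pot_lid (a joint): lid hinge, rad: 0 shut, grows as the front edge swings up and back, at most 1.95. Stiff: the lid stays where it is left; up to 4 N at its edge to move it. Shut, the lid is a disc 134 mm across, top 101 (rim) to 108 mm (middle) above the counter, with a wooden bar handle on its middle, 52 mm along the pot's y, 16 mm thick, axis 136 mm above the counter
- lid_front (a point): top of the lid's front edge, 157 mm from the hinge line; moves with the lid
- lock_ring (a joint): turn of the dark steel lock ring (151 mm across), captive round the lid's rim, rad: 0 unlocked, grows clockwise seen from above the shut lid, 0.87 is the stop, with the ear over the locked mark; turns stiffly (0.08 N m)
- ring_ear (a point): centre of the ring's ear, 95 mm off the ring's axis: an upright plate, 9 mm thick (along the turn), 40 mm long radially (73 to 113 mm off the axis), 30 mm high (87 to 117 mm above the counter with the lid shut). With the lid shut it lies, in the pot's frame, at 230 degrees minus the ring's turn, from +x towards +y, at z = 102 mm
- ash_scoop: sheet-steel scoop, 199 mm long, 64 wide; origin at mid-length on its underside. Pan towards its -x: floor 2 mm thick from x = -100 (open lip) to -20, side walls 20 mm high from x = -84 to -20, back wall at -20. Wooden handle along x from +10 to +100 mm, 24 mm wide, 24 high, resting on the counter. Lumps slide off at 35 to 55 degrees of tilt
- coal_a: spent lump of charcoal, irregular and black, about 27 x 27 x 24 mm; origin at the centre of its flat underside; lies loose in the pan of the scoop
- coal_b: spent lump of charcoal, irregular and black, about 26 x 26 x 28 mm; origin at the centre of its flat underside; lies loose in the pan of the scoop
- coal_c: spent lump of charcoal, irregular and black, about 28 x 28 x 22 mm; origin at the centre of its flat underside; lies loose in the pan of the scoop
- steel_cup: plain steel cup, 77 mm across, 101 mm high; origin at the centre of its underside; bystander
- tooth_jar: glass of toothpicks, 45 mm across, 72 mm high; origin at the centre of its underside; bystander
- tape_roll: roll of brown tape lying flat, 96 mm across, 48 mm high; origin at the centre of its underside; bystander

How it is judged (in metres and radians):
On the way, in this order (a step that is already met when the one before it is completed fails the run):
1. all three lumps lie in the pot (horizontal distance between each of coal_a, coal_b, coal_c and pot_mouth below 0.063 m and z of coal_a in the frame of snuffer_pot between 0 and 0.075 m and z of coal_b in the frame of snuffer_pot between 0 and 0.075 m and z of coal_c in the frame of snuffer_pot between 0 and 0.075 m), for 0.2 s.
2. the lid is shut, the lock ring not yet turned to the locked mark (value of joint pot_lid below 0.04 rad), for 0.2 s.
3. with the lid shut, the lock ring is turned to its stop at the locked mark (value of joint pot_lid below 0.04 rad and value of joint lock_ring above 0.79 rad), for 0.2 s.
At the end, for the whole second after the job is handed in: All three lumps lie inside the pot (at least 17 mm below the rim), the lid is shut (joint below 0.04 rad) and the lock ring is turned to within 0.08 rad of its stop; the scoop lies flat, right way up (within 0.12 rad) and at rest on the counter top (its underside within 8 mm of it) (all of step 1 and all of step 3 and angle between ash_scoop's own z axis and vertical below 0.12 rad and height (world z) of ash_scoop between -0.008 and 0.008 m and linear speed of ash_scoop below 0.02 m/s); the robot touches nothing.
It fails at once if a lump is touched with the gripper (more than 1 N) (contact force between the fingers and coal_a above 1 N or contact force between the fingers and coal_b above 1 N or contact force between the fingers and coal_c above 1 N).
It fails at once if a bystander (cup, toothpick glass, tape roll) is moved by more than 40 mm or tipped (distance of any of steel_cup, tooth_jar, tape_roll from where it was at the start of the episode above 0.04 m or angle between any of steel_cup, tooth_jar, tape_roll's own z axis and vertical above 0.5 rad).
It also fails if it takes over 72 s, if anything falls off the work surface, if the arm or the gripper's body presses on something with over 40 N, if the wrist force passes 120 N, or if a joint passes its speed limit or range.

## Working session

There is one attempt and no reset: what is moved stays moved. The work goes in short steps, Python scripts to look and compute and a shell command to move; the robot and the scene stay as the last step left them, time stands still between calls to the robot, and variables do not carry over. Pictures are saved under pics/ and viewed, at most 13 in all, crops included, and the job is handed in when it is done.

```bash
mkdir -p pics; cat > h.py <<'E'
import numpy as np, cv2
from bench import r
from scipy.spatial.transform import Rotation as R
def cam(n):
    c=r.calibration(n); f=200/np.tan(np.radians(c["vfov"])/2)
    K=np.array([[f,0,c["cx"]],[0,f,c["cy"]],[0,0,1]]); return K,np.array(c["dist"],float),cv2.Rodrigues(np.array(c["rvec"],float))[0],np.array(c["tvec"],float).ravel()
def px(n,uv,depth=None,z=None):
    K,d,Rm,t=cam(n); out=[]
    for u,v in uv:
        p=cv2.undistortPoints(np.array([[[u,v]]],float),K,d)[0,0]; ray=np.array([p[0],p[1],1])
        if z is not None:
            o=-Rm.T@t; w=Rm.T@ray; out.append(o+w*(z-o[2])/w[2])
        else:
            out.append(Rm.T@(ray*np.median([x for x in depth[int(v)-1:int(v)+2,int(u)-1:int(u)+2].ravel() if x>0] or [0])-t))
    return np.round(out,1)
def proj(n,P):
    K,d,Rm,t=cam(n); return cv2.projectPoints(np.array(P,float),cv2.Rodrigues(Rm)[0],t,K,d)[0][:,0]
E
python3 - <<'E'
from h import *
for n in("scene","top"):
    p,d=r.snapshot(n); cv2.imwrite(f"pics/{n}0.png",p); np.save(n+"0.npy",d)
    K,_,Rm,t=cam(n); print(n,K[0,0],-Rm.T@t)
print(r.sense())
E
```

```text
scene 519.2542132726522 [-217.53166855  648.91899065 1124.35062134]
top 404.18528676700123 [ 302.8539177    -4.82632843 1346.76542392]
{'time': 0.1, 'joint_pos': array([-6.79770574e+01,  7.51044766e+00,  8.53238155e+01,  2.04593646e-03,
        8.72610376e+01, -4.89298951e+00]), 'qd': array([-0.01696295, -0.16849424, -0.19114314, -0.08073222, -0.04732657,
        0.06778589]), 'joint_efforts': array([ 1.65659552e-03, -5.70953286e+01, -5.01938903e+01, -2.22805870e-04,
        8.19070061e-03,  2.23629200e-05]), 'tool_pos': array([ 271.46702681, -534.55632302,  249.34533945]), 'tcp_rot': array([-1.79905221e+02, -1.01646650e-02,  2.69158242e+01]), 'ft_force': array([-0.06980271, -0.42782997, -0.63930078]), 'wrist_torque': array([ 0.06522434, -0.01829006, -0.0119823 ]), 'grip_force': 0.0, 'finger_gap': 85.25848295166087}
```

View pics/scene0.png

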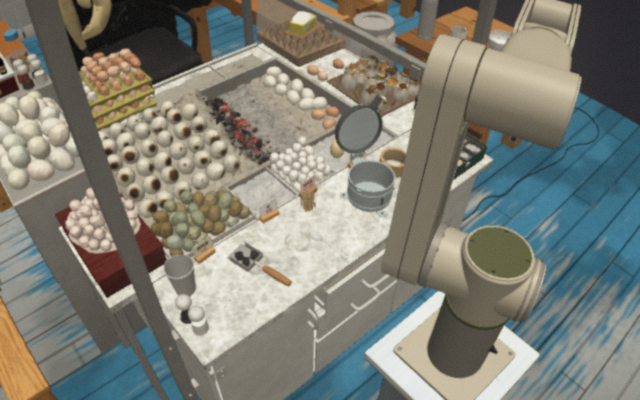

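View pics/top0.png

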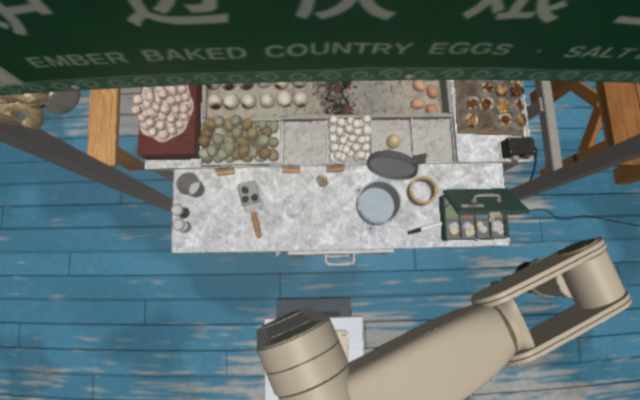

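The scene shows the scoop at about (260,262), the pot at (372,186) with its lid open, and the cup at the left. In the top view the scoop pan is at (249,193), the handle end at (258,236), the pot at (378,203), the lid at (392,163) and the tape at (422,190). I'll enlarge it.

```bash
python3 - <<'E'
from h import *
a=cv2.imread("pics/top0.png"); b=cv2.imread("pics/scene0.png")
z=lambda i,x,y,w,h:cv2.resize(i[y:y+h,x:x+w],(400,300),interpolation=cv2.INTER_CUBIC)
im=np.vstack([np.hstack([z(a,340,140,120,90),z(a,210,165,100,75)]),np.hstack([z(b,320,90,120,130*90//130*1),z(b,220,230,100,75)])]) 
cv2.imwrite("pics/c0.png",im)
dt=np.load("top0.npy")
print(px("top",[(249,193),(258,236),(378,203),(357,204),(392,163),(422,190)],dt))
E
```

```text
[[ 565.3  207.2    2.4]
 [ 417.4  174.5   15.9]
 [ 521.6 -228.5    4.8]
 [ 509.6 -150.3   66.6]
 [ 602.7 -239.   219.2]
 [ 564.8 -383.3   -2.6]]
```

View pics/c0.png

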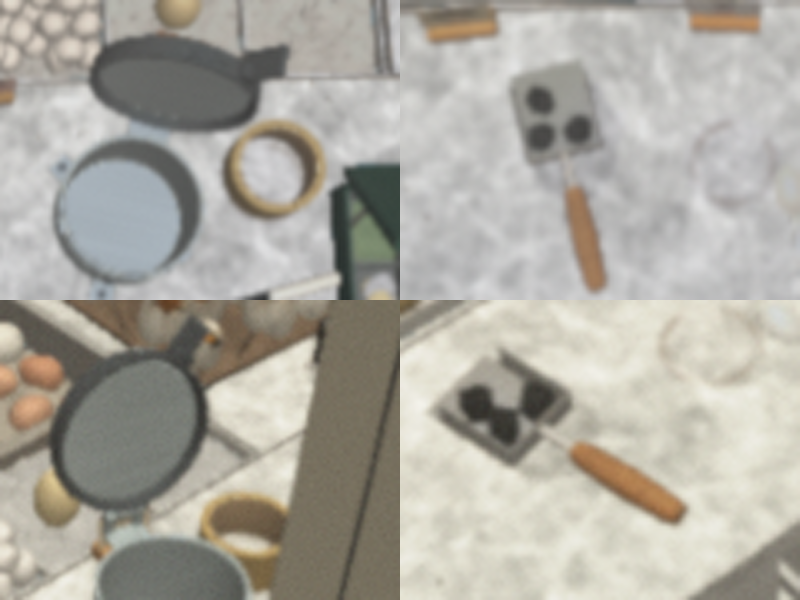

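```bash
cat >> h.py <<'E'
def cloud(n,d):
    K,dist,Rm,t=cam(n); v,u=np.mgrid[0:400,0:640]; p=cv2.undistortPoints(np.stack([u,v],-1).reshape(-1,1,2).astype(float),K,dist)[:,0]
    z=d.ravel(); P=np.c_[p*z[:,None],z]; P=(P-t)@Rm; return P[z>0]
E
python3 - <<'E'
from h import *
from scipy.optimize import least_squares
for n in("scene","top"):
    P=cloud(n,np.load(n+"0.npy"))
    q=P[(abs(P[:,2]-89)<6)&(np.hypot(P[:,0]-520,P[:,1]+220)<85)]
    s=least_squares(lambda c:np.hypot(q[:,0]-c[0],q[:,1]-c[1])-67,[520,-220],loss="soft_l1",f_scale=2)
    print(n,"rim",len(q),s.x,np.median(abs(s.fun)),q[:,2].mean())
    l=P[(P[:,2]>130)&(P[:,2]<290)&(np.hypot(P[:,0]-610,P[:,1]+240)<110)&(P[:,0]>560)]
    for k in range(4):
        m=l.mean(0); N=np.linalg.svd(l-m,full_matrices=False)[2][2]; e=abs((l-m)@N); l=l[e<max(2*np.median(e),3)]
    N*=np.sign(-N[0]); print("lid",len(l),m,N,"yaw",np.degrees(np.arctan2(-N[1],-N[0])),"tilt",np.degrees(np.arccos(-N[2])), "rms",np.std((l-m)@N), l.min(0),l.max(0))
    h=P[(P[:,2]>10)&(P[:,2]<30)&(P[:,0]>395)&(P[:,0]<515)&(P[:,1]>140)&(P[:,1]<240)]
    if len(h): 
        m=h.mean(0);d=np.linalg.svd(h[:,:2]-m[:2],full_matrices=False)[2][0]; t=(h[:,:2]-m[:2])@d; print("handle",len(h),m,d,t.min(),t.max(),h[:,2].max())
    g=P[(P[:,2]>-5)&(P[:,2]<8)&(P[:,0]>200)&(P[:,0]<700)&(P[:,1]>60)&(P[:,1]<400)]; print("floor",np.median(g[:,2]))
c=lambda u,v:(210+u/4,165+v/4)
print("scoop top", px("top",[c(510,78)[0:2]] ,z=2))
U=lambda u,v:(210+(u-400)/4,165+v/4)
print(px("top",[U(597,288),U(573,188)],z=14),px("top",[U(512,78),U(582,64)],z=4), px("top",[U(605,150),U(527,163)],z=15))
V=lambda u,v:(220+(u-400)/4,230+(v-300)/4)
print(px("scene",[V(680,512),V(575,450)],z=14),px("scene",[V(436,410),V(505,455)],z=4))
T=lambda u,v:(340+u*.3,140+v*.3)
print("potc",px("top",[T(127,211)],z=92),"mark",px("top",[T(100,292)],z=46),px("top",[T(60,168)],z=46),"tape",px("top",[T(275,168)],z=48),"ear tip",px("top",[T(268,62)],np.load("top0.npy")))
print("cup",px("top",[(189,184)],z=101),"jar",px("top",[(322,181)],z=72))
E
```

```text
scene rim 374 [ 513.27179093 -215.53722566] 1.885058344597887 89.37361690261672
lid 1089 [ 599.03041389 -241.57839787  201.05974501] [-0.95292504  0.26173048  0.15307199] yaw -15.358143515339902 tilt 98.80499529712925 rms 1.5639944167326185 [ 574.70499418 -317.18983397  130.08901736] [ 623.54729222 -166.12697613  282.03007947]
handle 254 [456.52656134 188.36887589  19.06321634] [-0.9726456  -0.23229406] -59.66086038025351 45.99263228241458 27.734873714629963
floor -0.027230647439831706
top rim 254 [ 512.54789721 -218.51852611] 1.6986473330357938 89.1976482257072
lid 740 [ 599.47157672 -243.09897905  198.84673228] [-0.95367082  0.25643802  0.15732613] yaw -15.050588079639574 tilt 99.05172931652841 rms 1.1387862031026836 [ 575.92408753 -319.60654425  130.16496996] [ 624.27285897 -169.73548979  282.5948339 ]
handle 159 [457.82674668 182.63955439  18.37387833] [-0.96809294 -0.25059142] -54.950646289868686 44.80475463741419 26.759781647414957
floor -1.211324248959203
scoop top [[588.5 -93.9   2. ]]
[[414.2 170.6  14. ]
 [498.1 190.7  14. ]] [[595.2 244.8   4. ]
 [606.1 185.    4. ]] [[529.5 163.8  15. ]
 [519.8 229.3  15. ]]
[[413.4 174.   14. ]
 [497.9 195.6  14. ]] [[593.4 243.8   4. ]
 [531.5 230.1   4. ]]
potc [[ 506.4 -214.2   92. ]] mark [[ 434.8 -191.9   46. ]] [[ 558.1 -157.7   46. ]] tape [[ 553.6 -370.7   48. ]] ear tip [[ 600.5 -308.4  269.9]]
cup [[579.3 383.9 101. ]] jar [[586.2 -39.6  72. ]]
```

```bash
cat >> h.py <<'E'
from scipy.linalg import expm,logm
def rot(heading,tilt):  # tool z tilted by `tilt` deg from down towards heading
    return R.from_euler("xyz",[180,0,heading],degrees=True)*R.from_euler("y",tilt,degrees=True)
def mat(p,q):
    T=np.eye(4);T[:3,:3]=q.as_matrix();T[:3,3]=p;return T
def now():
    s=r.sense(); return mat(s["tool_pos"],R.from_euler("xyz",s["tcp_rot"],degrees=True))
def plan(A,B,N):
    D=np.real(expm(logm(np.linalg.inv(A)@B)/N)); t=np.round(D[:3,3]/1000,4); w=np.round(R.from_matrix(D[:3,:3]).as_rotvec(degrees=True),2)
    Dr=mat(t*1000,R.from_rotvec(w,degrees=True)); E=A@np.linalg.matrix_power(Dr,N)
    print(N,"x",list(map(float,t)),list(map(float,w)),"end",np.round(E[:3,3],1),np.round(R.from_matrix(E[:3,:3]).as_euler("xyz",degrees=True),1)); return E
E
python3 - <<'E'
from h import *
q=rot(13.5,25); g=np.array([463.2,183,25]); zt=q.apply([0,0,1]); print(zt)
A=now(); M=mat([400,0,260],rot(10,10)); A=plan(A,M,16); A=plan(A,mat(g-90*zt,q),8); plan(A,mat(g,q),4)
E
```

```text
[ 0.41094129  0.09865827 -0.90630779]
16 x [0.0186, -0.0291, 0.0008] [-0.1, 0.62, 1.05] end [400.3   0.7 259.2] [180.  -10.   10.1]
8 x [0.0018, -0.0206, 0.0205] [0.13, 1.88, -0.41] end [426.4 174.5 106.7] [180.  -25.   13.5]
4 x [-0.0001, 0.0001, 0.0225] [0.01, -0.01, 0.0] end [463.2 182.9  24.9] [-180.   -25.    13.5]
```

```bash

python3 -m handwheel '[[0.0186,-0.0291,0.0008,-0.1,0.62,1.05,0.085],[0.0186,-0.0291,0.0008,-0.1,0.62,1.05,0.085],[0.0186,-0.0291,0.0008,-0.1,0.62,1.05,0.085],[0.0186,-0.0291,0.0008,-0.1,0.62,1.05,0.085],[0.0186,-0.0291,0.0008,-0.1,0.62,1.05,0.085],[0.0186,-0.0291,0.0008,-0.1,0.62,1.05,0.085],[0.0186,-0.0291,0.0008,-0.1,0.62,1.05,0.085],[0.0186,-0.0291,0.0008,-0.1,0.62,1.05,0.085]]'
python3 -m handwheel '[[0.0186,-0.0291,0.0008,-0.1,0.62,1.05,0.085],[0.0186,-0.0291,0.0008,-0.1,0.62,1.05,0.085],[0.0186,-0.0291,0.0008,-0.1,0.62,1.05,0.085],[0.0186,-0.0291,0.0008,-0.1,0.62,1.05,0.085],[0.0186,-0.0291,0.0008,-0.1,0.62,1.05,0.085],[0.0186,-0.0291,0.0008,-0.1,0.62,1.05,0.085],[0.0186,-0.0291,0.0008,-0.1,0.62,1.05,0.085],[0.0186,-0.0291,0.0008,-0.1,0.62,1.05,0.085]]'
python3 -m handwheel '[[0.0018,-0.0206,0.0205,0.13,1.88,-0.41,0.085],[0.0018,-0.0206,0.0205,0.13,1.88,-0.41,0.085],[0.0018,-0.0206,0.0205,0.13,1.88,-0.41,0.085],[0.0018,-0.0206,0.0205,0.13,1.88,-0.41,0.085],[0.0018,-0.0206,0.0205,0.13,1.88,-0.41,0.085],[0.0018,-0.0206,0.0205,0.13,1.88,-0.41,0.085],[0.0018,-0.0206,0.0205,0.13,1.88,-0.41,0.085],[0.0018,-0.0206,0.0205,0.13,1.88,-0.41,0.085]]'
python3 - <<'E'
from h import *
print(r.sense()["joint_pos"])
q=rot(13.5,25); g=np.array([463.2,183,25]); plan(now(),mat(g,q),6)
a,d=r.snapshot("top"); b,_=r.snapshot("scene")
z=lambda i,x,y,w,h:cv2.resize(i[y:y+h,x:x+w],(400,300),interpolation=cv2.INTER_CUBIC)
cv2.imwrite("pics/c1.png",np.hstack([z(a,180,150,160,120),z(b,200,170,160,120)]))
E
```

```text
time: 0.77
tool_pos: [316.3, -260.8, 248.0]
tcp_rot: [179.6, -5.0, 18.4]
ft_force: [0.6, 0.9, 0.8]
finger_gap: 85.0
grip_force: 0.0
time: 1.43
tool_pos: [400.4, 2.0, 259.3]
tcp_rot: [179.9, -10.1, 10.0]
ft_force: [-0.4, -0.7, 0.4]
finger_gap: 85.1
grip_force: 0.0
time: 2.1
tool_pos: [426.2, 175.0, 105.7]
tcp_rot: [179.9, -25.2, 13.6]
ft_force: [0.5, -1.1, 0.3]
finger_gap: 84.6
grip_force: 0.0
[ 17.17558067 -33.71715286 139.13010426  -2.14595193  49.49842914
  94.64319148]
6 x [0.0, 0.0001, 0.0148] [0.01, -0.03, 0.01] end [463.  183.2  25.2] [180.  -25.   13.5]
```

View pics/c1.png

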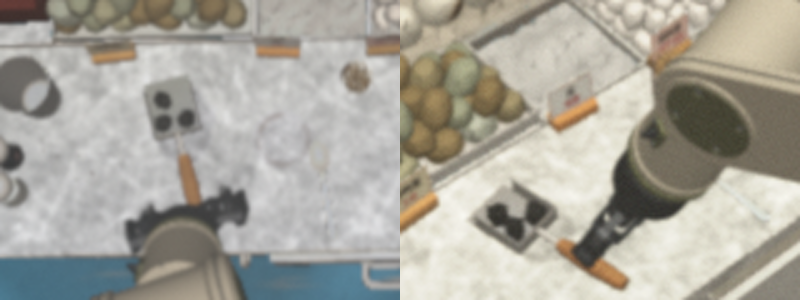

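The jaws straddle the handle (crop left, fingers at (135,235) and (240,205), handle between them), so I'll go down and close.

```bash

python3 -m handwheel '[[0,0.0001,0.0148,0,0,0,0.085],[0,0.0001,0.0148,0,0,0,0.085],[0,0.0001,0.0148,0,0,0,0.085],[0,0.0001,0.0148,0,0,0,0.085],[0,0.0001,0.0148,0,0,0,0.085],[0,0.0001,0.0148,0,0,0,0.085],[0,0,0,0,0,0,0.085]]'
python3 -m handwheel '[[0,0,0,0,0,0,0.015],[0,0,0,0,0,0,0.015],[0,0,0,0,0,0,0.015],[0,0,0,0,0,0,0.015],[0,0,0,0,0,0,0.015],[0,0,0,0,0,0,0.015],[0,0,0,0,0,0,0.015],[0,0,0,0,0,0,0.015]]' 100
```

```text
time: 2.78
tool_pos: [462.6, 180.8, 24.0]
tcp_rot: [179.8, -24.8, 13.5]
ft_force: [-1.7, -0.5, -0.6]
finger_gap: 84.8
grip_force: 0.0
time: 3.45
tool_pos: [464.1, 182.2, 27.4]
tcp_rot: [179.9, -25.2, 13.6]
ft_force: [-5.6, -1.8, 8.2]
finger_gap: 16.9
grip_force: 97.4
```

```bash

python3 -m handwheel '[[0,0,0,0,0,0,0.015],[0.002,0,-0.0045,0,0,0,0.015],[0.0042,0,-0.0091,0,0,0,0.015],[0.0042,0,-0.0091,0,0,0,0.015],[0.0042,0,-0.0091,0,0,0,0.015],[0.0042,0,-0.0091,0,0,0,0.015],[0,0,0,0,0,0,0.015]]'
python3 - <<'E'
from h import *
a,d=r.snapshot("top"); b,e=r.snapshot("scene"); np.save("s1.npy",e);np.save("t1.npy",d)
cv2.imwrite("pics/c2.png",np.hstack([cv2.resize(i[y:y+75,x:x+100],(400,300),interpolation=cv2.INTER_CUBIC) for i,x,y in((a,210,165),(b,220,200))]))
E
```

```text
time: 4.03
tool_pos: [464.2, 182.3, 73.6]
tcp_rot: [179.9, -25.2, 13.6]
ft_force: [0.7, 1.2, -1.5]
finger_gap: 17.9
grip_force: 97.7
```

View pics/c2.png

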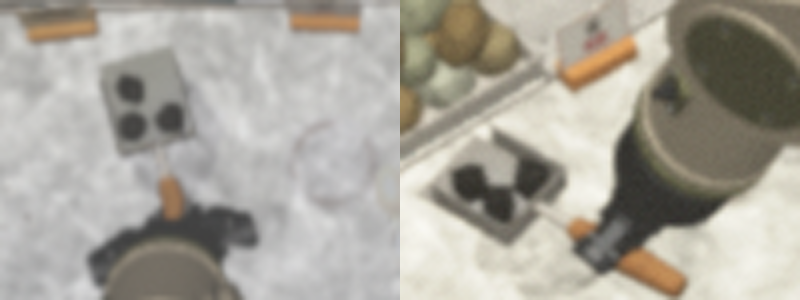

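The scoop is lifted with all three lumps in the pan (crop right, pan at (500,190)). Next I'll measure the pan pose relative to the tool.

```bash
python3 - <<'E'
from h import *
for n,f in(("scene","s1.npy"),("top","t1.npy")):
    P=cloud(n,np.load(f)); q=P[(P[:,2]>20)&(P[:,2]<95)&(P[:,0]>520)&(P[:,0]<640)&(P[:,1]>160)&(P[:,1]<270)]
    print(n,len(q),q.min(0),q.max(0),np.percentile(q[:,2],[5,25,50,75,95]))
    T=now();L=(q-T[:3,3])@T[:3,:3]; S=R.from_euler("y",25,degrees=True).as_matrix(); 
    # scoop-ish frame: x fwd, y right, z down at TCP
    W=L@S.T; 
    lo=W[W[:,2]>np.percentile(W[:,2],60)]; m=lo.mean(0);N=np.linalg.svd(lo-m,full_matrices=False)[2][2]
    print(np.round(m,1),np.round(N,3),np.percentile(W[:,0],[1,99]),np.percentile(W[:,1],[1,50,99]))
z=60
print(px("top",[(210+100/4,165+72/4),(210+170/4,165+48/4)],z=50),px("scene",[(220+35/4,200+190/4)],z=50))
E
```

```text
scene 640 [520.52728489 168.40796255  20.01518746] [638.58099749 268.77441516  79.37436206] [46.02051831 49.76821187 59.05069847 66.43538121 73.3566122 ]
[115.9  -1.5  22.7] [-0.055  0.024  0.998] [ 66.9551187  147.71377769] [-37.14335368  -6.2731917   28.82487582]
top 490 [520.03777991 168.33186555  20.59676592] [638.97698759 269.56479958  79.0557849 ] [43.7234271  46.82463342 49.88588059 65.06031789 73.01909373]
[114.2  -3.9  25.9] [-0.024  0.018  1.   ] [ 65.48719632 146.80311072] [-34.59087547  -3.48347526  29.83061083]
[[590.5 246.2  50. ]
 [609.4 188.5  50. ]] [[588.6 241.6  50. ]]
```

```bash
cat >> h.py <<'E'
C=np.array([508,-216,0.]); lipT=R.from_euler("y",25,degrees=True).inv().apply([147,-3,28])
def pour(H,s,z,back):
    q=rot(H,25-s); l=C-back*np.array([np.cos(np.radians(H)),np.sin(np.radians(H)),0])+[0,0,z]
    return mat(l-q.apply(lipT),q)
E
python3 - <<'E'
from h import *
A=now(); A=plan(A,mat([430,20,230],rot(-3,15)),8); A=plan(A,pour(-20,20,130,25),8); A=plan(A,pour(-20,35,98,25),6);A=plan(A,pour(-20,72,98,25),16)
E
```

```text
8 x [0.0011, 0.0196, -0.0209] [-0.69, -1.25, 1.95] end [430.   19.9 230.3] [-180.  -15.   -3.]
8 x [-0.0045, 0.0245, 0.002] [-0.37, -1.24, 2.09] end [ 362.9 -166.1  206.9] [-180.   -5.  -20.]
6 x [0.004, 0.0, 0.0002] [-0.01, -2.5, 0.0] end [ 385.4 -174.3  205.2] [180.  10. -20.]
16 x [0.0036, 0.0, -0.0048] [0.0, -2.31, 0.0] end [ 465.2 -203.3  246.3] [180.   46.9 -20. ]
```

```bash

python3 -m handwheel '[[0.0011,0.0196,-0.0209,-0.69,-1.25,1.95,0.015],[0.0011,0.0196,-0.0209,-0.69,-1.25,1.95,0.015],[0.0011,0.0196,-0.0209,-0.69,-1.25,1.95,0.015],[0.0011,0.0196,-0.0209,-0.69,-1.25,1.95,0.015],[0.0011,0.0196,-0.0209,-0.69,-1.25,1.95,0.015],[0.0011,0.0196,-0.0209,-0.69,-1.25,1.95,0.015],[0.0011,0.0196,-0.0209,-0.69,-1.25,1.95,0.015],[0.0011,0.0196,-0.0209,-0.69,-1.25,1.95,0.015]]'
python3 -m handwheel '[[-0.0045,0.0245,0.002,-0.37,-1.24,2.09,0.015],[-0.0045,0.0245,0.002,-0.37,-1.24,2.09,0.015],[-0.0045,0.0245,0.002,-0.37,-1.24,2.09,0.015],[-0.0045,0.0245,0.002,-0.37,-1.24,2.09,0.015],[-0.0045,0.0245,0.002,-0.37,-1.24,2.09,0.015],[-0.0045,0.0245,0.002,-0.37,-1.24,2.09,0.015],[-0.0045,0.0245,0.002,-0.37,-1.24,2.09,0.015],[-0.0045,0.0245,0.002,-0.37,-1.24,2.09,0.015]]'
python3 -m handwheel '[[0,0,0,0,0,0,0.015],[0,0,0,0,0,0,0.015]]'
python3 - <<'E'
from h import *
print(r.sense()["joint_pos"])
a,d=r.snapshot("top"); b,e=r.snapshot("scene")
cv2.imwrite("pics/c3.png",np.hstack([cv2.resize(i[y:y+120,x:x+160],(400,300),interpolation=cv2.INTER_CUBIC) for i,x,y in((a,300,130),(b,290,90))]))
A=plan(now(),pour(-20,35,98,25),6);A=plan(A,pour(-20,72,98,25),16)
E
```

```text
time: 4.8
tool_pos: [429.1, 19.0, 229.8]
tcp_rot: [-180.0, -14.8, -3.1]
ft_force: [1.2, 0.6, -1.7]
finger_gap: 17.5
grip_force: 97.8
time: 5.47
tool_pos: [361.9, -166.9, 205.5]
tcp_rot: [-180.0, -4.8, -20.1]
ft_force: [0.3, 0.2, -2.5]
finger_gap: 17.1
grip_force: 97.8
time: 5.63
tool_pos: [362.2, -166.7, 205.5]
tcp_rot: [-180.0, -4.9, -20.1]
ft_force: [-0.3, 0.8, -2.1]
finger_gap: 17.2
grip_force: 98.0
[-33.0869969  -29.88744276 122.63552905   1.14571703  82.51730525
  76.94501738]
6 x [0.0041, 0.0001, 0.0001] [-0.01, -2.49, 0.0] end [ 385.7 -174.6  205. ] [180.  10. -20.]
16 x [0.0036, 0.0, -0.0048] [0.0, -2.31, 0.0] end [ 465.5 -203.6  246. ] [180.  47. -20.]
```

View pics/c3.png

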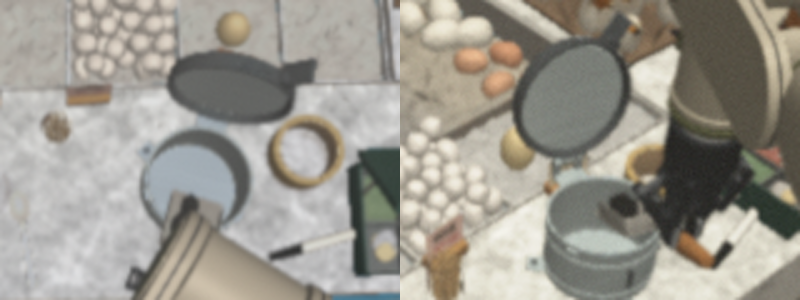

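The lip is over the mouth, just short of its centre (top crop (195,192) against a mouth at (195,180)), and the lumps are still in the pan. I'll pour.

```bash

python3 -m handwheel '[[0.0041,0,0.0001,0,-2.49,0,0.015],[0.0041,0,0.0001,0,-2.49,0,0.015],[0.0041,0,0.0001,0,-2.49,0,0.015],[0.0041,0,0.0001,0,-2.49,0,0.015],[0.0041,0,0.0001,0,-2.49,0,0.015],[0.0041,0,0.0001,0,-2.49,0,0.015]]'
python3 -m handwheel '[[0.0036,0,-0.0048,0,-2.31,0,0.015],[0.0036,0,-0.0048,0,-2.31,0,0.015],[0.0036,0,-0.0048,0,-2.31,0,0.015],[0.0036,0,-0.0048,0,-2.31,0,0.015],[0.0036,0,-0.0048,0,-2.31,0,0.015],[0.0036,0,-0.0048,0,-2.31,0,0.015],[0.0036,0,-0.0048,0,-2.31,0,0.015],[0.0036,0,-0.0048,0,-2.31,0,0.015]]'
python3 -m handwheel '[[0.0036,0,-0.0048,0,-2.31,0,0.015],[0.0036,0,-0.0048,0,-2.31,0,0.015],[0.0036,0,-0.0048,0,-2.31,0,0.015],[0.0036,0,-0.0048,0,-2.31,0,0.015],[0.0036,0,-0.0048,0,-2.31,0,0.015],[0.0036,0,-0.0048,0,-2.31,0,0.015],[0.0036,0,-0.0048,0,-2.31,0,0.015],[0.0036,0,-0.0048,0,-2.31,0,0.015]]'
python3 -m handwheel '[[0,0,0,0,0,0,0.015],[0,0,0,0,0,0,0.015],[0,0,0,0,0,0,0.015],[0,0,0,0,0,0,0.015],[0,0,0,0,0,0,0.015],[0,0,0,0,0,0,0.015]]'
python3 - <<'E'
from h import *
a,d=r.snapshot("top"); b,e=r.snapshot("scene")
cv2.imwrite("pics/c4.png",np.hstack([cv2.resize(i[y:y+120,x:x+160],(400,300),interpolation=cv2.INTER_CUBIC) for i,x,y in((a,300,130),(b,290,90))]))
# back: up & level, then carry home
A=now(); A=plan(A,mat(A[:3,3]+[-40,15,60],rot(-20,-30)),6); A=plan(A,mat([420,10,220],rot(0,10)),12); A=plan(A,mat([463,182,100],rot(13.5,25)),10)
E
```

```text
time: 6.23
tool_pos: [386.8, -173.5, 205.6]
tcp_rot: [-180.0, 10.0, -19.9]
ft_force: [-0.1, 0.2, -3.0]
finger_gap: 17.3
grip_force: 98.0
time: 6.9
tool_pos: [423.8, -186.8, 233.2]
tcp_rot: [-180.0, 28.5, -19.8]
ft_force: [-0.3, 0.8, -0.6]
finger_gap: 17.6
grip_force: 98.0
time: 7.57
tool_pos: [466.9, -202.4, 246.6]
tcp_rot: [-180.0, 46.9, -19.8]
ft_force: [0.9, -0.3, -0.7]
finger_gap: 17.3
grip_force: 98.0
time: 8.07
tool_pos: [465.7, -203.5, 247.5]
tcp_rot: [-180.0, 46.8, -20.0]
ft_force: [0.4, -0.3, -1.4]
finger_gap: 17.0
grip_force: 98.1
6 x [-0.0119, -0.0001, -0.0031] [-0.0, 2.81, 0.0] end [ 425.7 -188.4  307.1] [-180.   30.  -20.]
12 x [-0.002, -0.0159, 0.0083] [-0.3, 3.3, -1.67] end [420.3   9.7 220.1] [179.9 -10.   -0. ]
10 x [0.0023, -0.0166, 0.0134] [0.41, 1.49, -1.29] end [462.8 181.8  99.5] [180.  -25.   13.5]
```

View pics/c4.png

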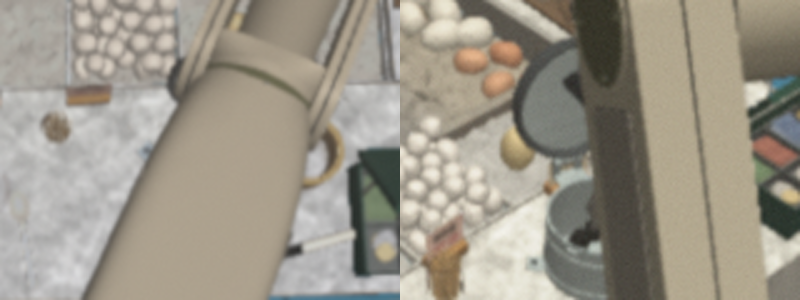

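One lump is visible in the pot (right crop (583,235)); the arm hides the rest. I'll back off and look.

```bash

python3 -m handwheel '[[-0.0119,0,-0.0031,0,2.81,0,0.015],[-0.0119,0,-0.0031,0,2.81,0,0.015],[-0.0119,0,-0.0031,0,2.81,0,0.015],[-0.0119,0,-0.0031,0,2.81,0,0.015],[-0.0119,0,-0.0031,0,2.81,0,0.015],[-0.0119,0,-0.0031,0,2.81,0,0.015]]'
python3 -m handwheel '[[-0.002,-0.0159,0.0083,-0.3,3.3,-1.67,0.015],[-0.002,-0.0159,0.0083,-0.3,3.3,-1.67,0.015],[-0.002,-0.0159,0.0083,-0.3,3.3,-1.67,0.015],[-0.002,-0.0159,0.0083,-0.3,3.3,-1.67,0.015],[-0.002,-0.0159,0.0083,-0.3,3.3,-1.67,0.015],[-0.002,-0.0159,0.0083,-0.3,3.3,-1.67,0.015]]'
python3 -m handwheel '[[-0.002,-0.0159,0.0083,-0.3,3.3,-1.67,0.015],[-0.002,-0.0159,0.0083,-0.3,3.3,-1.67,0.015],[-0.002,-0.0159,0.0083,-0.3,3.3,-1.67,0.015],[-0.002,-0.0159,0.0083,-0.3,3.3,-1.67,0.015],[-0.002,-0.0159,0.0083,-0.3,3.3,-1.67,0.015],[-0.002,-0.0159,0.0083,-0.3,3.3,-1.67,0.015]]'
python3 - <<'E'
from h import *
a,d=r.snapshot("top"); b,e=r.snapshot("scene")
cv2.imwrite("pics/c5.png",np.hstack([cv2.resize(i[y:y+120,x:x+160],(400,300),interpolation=cv2.INTER_CUBIC) for i,x,y in((a,270,130),(b,270,110))]))
A=now(); A=plan(A,mat([463,182,100],rot(13.5,25)),10); plan(A,mat([463.5,182.2,30],rot(13.5,25)),5)
E
```

```text
time: 8.67
tool_pos: [425.2, -188.9, 307.4]
tcp_rot: [-180.0, 29.9, -20.0]
ft_force: [-1.0, -0.5, -0.6]
finger_gap: 17.5
grip_force: 98.1
time: 9.17
tool_pos: [423.5, -87.6, 266.9]
tcp_rot: [-178.2, 9.8, -9.6]
ft_force: [-0.0, 0.7, -0.4]
finger_gap: 17.3
grip_force: 98.1
time: 9.67
tool_pos: [419.9, 9.8, 219.7]
tcp_rot: [180.0, -10.2, 0.0]
ft_force: [-0.2, -0.2, -2.2]
finger_gap: 17.2
grip_force: 98.1
10 x [0.0027, -0.0164, 0.0132] [0.4, 1.5, -1.28] end [463.2 181.7  99.9] [180.  -25.   13.5]
5 x [-0.0058, -0.0001, 0.0127] [0.0, 0.01, 0.0] end [463.6 182.3  30.1] [180.  -25.   13.5]
```

View pics/c5.png

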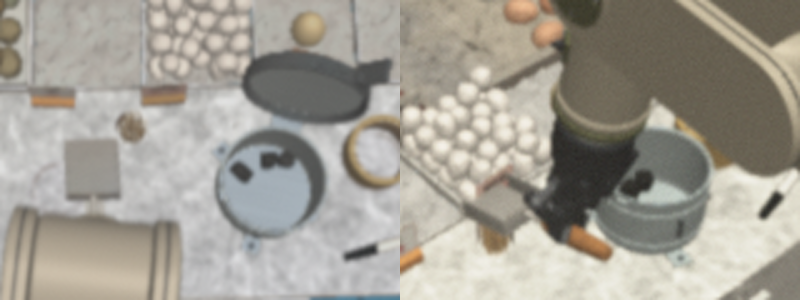

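All three lumps lie in the pot (left crop (240,172), (270,158), (287,158)) and the pan is empty. I'll lay the scoop back where it was.

```bash

python3 -m handwheel '[[0.0027,-0.0164,0.0132,0.4,1.5,-1.28,0.015],[0.0027,-0.0164,0.0132,0.4,1.5,-1.28,0.015],[0.0027,-0.0164,0.0132,0.4,1.5,-1.28,0.015],[0.0027,-0.0164,0.0132,0.4,1.5,-1.28,0.015],[0.0027,-0.0164,0.0132,0.4,1.5,-1.28,0.015]]'
python3 -m handwheel '[[0.0027,-0.0164,0.0132,0.4,1.5,-1.28,0.015],[0.0027,-0.0164,0.0132,0.4,1.5,-1.28,0.015],[0.0027,-0.0164,0.0132,0.4,1.5,-1.28,0.015],[0.0027,-0.0164,0.0132,0.4,1.5,-1.28,0.015],[0.0027,-0.0164,0.0132,0.4,1.5,-1.28,0.015]]'
python3 -m handwheel '[[-0.0058,0,0.0127,0,0,0,0.015],[-0.0058,0,0.0127,0,0,0,0.015],[-0.0058,0,0.0127,0,0,0,0.015],[-0.0058,0,0.0127,0,0,0,0.015],[-0.0029,0,0.0064,0,0,0,0.015],[-0.0023,0,0.005,0,0,0,0.015],[0,0,0,0,0,0,0.015]]'
```

```text
time: 10.18
tool_pos: [444.7, 92.7, 159.0]
tcp_rot: [-179.6, -17.6, 6.5]
ft_force: [-0.4, -0.0, -1.3]
finger_gap: 17.3
grip_force: 98.1
time: 10.6
tool_pos: [466.8, 179.9, 102.3]
tcp_rot: [179.9, -25.1, 13.4]
ft_force: [0.2, -0.1, -1.5]
finger_gap: 17.2
grip_force: 98.1
time: 11.18
tool_pos: [466.3, 179.1, 32.8]
tcp_rot: [179.9, -24.9, 13.3]
ft_force: [-0.2, 0.9, -1.1]
finger_gap: 17.2
grip_force: 98.0
```

```bash

python3 -m handwheel '[[-0.0006,0,0.0014,0,0,0,0.015],[-0.0006,0,0.0014,0,0,0,0.015],[-0.0006,0,0.0014,0,0,0,0.015],[0,0,0,0,0,0,0.015]]'
python3 -m handwheel '[[-0.0004,0,0.0009,0,0,0,0.015],[0,0,0,0,0,0,0.015]]'
python3 -m handwheel '[[0,0,0,0,0,0,0.05],[0,0,0,0,0,0,0.05],[0,0,0,0,0,0,0.085],[0,0,0,0,0,0,0.085],[0,0,0,0,0,0,0.085],[0,0,0,0,0,0,0.085]]'
python3 - <<'E'
from h import *
A=now(); A=plan(A,mat(A[:3,3]-A[:3,2]*90,rot(13.5,25)),6)
E
```

```text
time: 11.52
tool_pos: [467.1, 179.7, 29.6]
tcp_rot: [179.9, -25.1, 13.4]
ft_force: [-1.0, -0.4, -1.1]
finger_gap: 17.3
grip_force: 98.0
time: 11.68
tool_pos: [467.0, 179.7, 28.4]
tcp_rot: [179.9, -25.0, 13.4]
ft_force: [-0.7, 0.3, -1.9]
finger_gap: 17.6
grip_force: 98.0
time: 12.18
tool_pos: [467.0, 179.7, 28.3]
tcp_rot: [179.9, -25.0, 13.4]
ft_force: [1.7, -0.4, -0.7]
finger_gap: 84.6
grip_force: 0.0
6 x [-0.0, -0.0, -0.015] [0.02, -0.01, -0.02] end [429.9 170.9 109.9] [180.  -25.   13.5]
```

```bash

python3 -m handwheel '[[0,0,-0.015,0,0,0,0.085],[0,0,-0.015,0,0,0,0.085],[0,0,-0.015,0,0,0,0.085],[0,0,-0.015,0,0,0,0.085],[0,0,-0.015,0,0,0,0.085],[0,0,-0.015,0,0,0,0.085]]'
python3 - <<'E'
from h import *
p,d=r.snapshot("top"); P=cloud("top",d)
print("banner",px("top",[(100,60),(300,60),(400,60),(400,75)],d))
b,e=r.snapshot("scene"); cv2.imwrite("pics/s6.png",b); np.save("s6.npy",e); np.save("t6.npy",d)
for n,D in (("top",d),("scene",e)):
    Q=cloud(n,D); m=(Q[:,0]>520)&(Q[:,0]<615)&(Q[:,1]>170)&(Q[:,1]<260)&(Q[:,2]<60); print(n,"pan z",np.percentile(Q[m,2],[2,50,98]))
    q=Q[(Q[:,0]>620)&(Q[:,0]<720)&(Q[:,1]>-340)&(Q[:,1]<-180)]; print("behind lid zmax",np.percentile(q[:,2],[5,50,99]))
ev=np.array([np.cos(np.radians(-15.2)),np.sin(np.radians(-15.2)),0])
def W(ee,ztip): return mat(C+ev*(ee+11)+[0,0,ztip+19],rot(-15.2,0))
A=now(); A=plan(A,mat([430,-20,330],rot(0,10)),10); A=plan(A,W(-20,310),12); A=plan(A,W(150,310),7); A=plan(A,W(145,240),4)
for th in (97,85,70,55,40,25,10,-2):
    t=np.radians(th); A=plan(A,W(90-140*np.cos(t)-5*np.sin(t),106+140*np.sin(t)-5*np.cos(t)),3)
E
```

```text
time: 12.68
tool_pos: [429.4, 170.9, 110.3]
tcp_rot: [179.9, -25.0, 13.4]
ft_force: [0.2, -0.4, -0.4]
finger_gap: 84.9
grip_force: 0.0
banner [[ 484.5  176.5 1034.5]
 [ 484.4    2.9 1021.3]
 [ 485.2  -86.1 1017.6]
 [ 486.7  -92.8  986.1]]
top pan z [-6.70906735  1.00614391 21.95793461]
behind lid zmax [-16.45262615   5.9759     268.66207857]
scene pan z [-3.64202923  3.67088258 24.90239228]
behind lid zmax [  4.09936481  43.48491192 269.1147402 ]
10 x [0.0045, 0.0188, -0.0216] [-0.4, -1.52, 1.28] end [430.  -20.  330.1] [-180.  -10.   -0.]
12 x [0.0077, 0.0154, 0.0008] [-0.11, -0.83, 1.26] end [ 499.4 -214.1  328.5] [-180.    -0.   -15.2]
7 x [0.0242, -0.0001, -0.0001] [-0.0, -0.0, 0.0] end [ 663.1 -257.8  329.3] [-180.    -0.   -15.2]
4 x [-0.0012, 0.0001, 0.0176] [-0.01, -0.0, 0.0] end [ 658.4 -256.9  258.9] [180.   -0.  -15.2]
3 x [-0.0143, -0.0, -0.0019] [0.0, -0.0, 0.01] end [ 617.  -245.7  264.6] [180.   -0.  -15.2]
3 x [-0.0097, -0.0, 0.0002] [0.0, -0.0, -0.0] end [ 588.9 -238.1  264. ] [180.   -0.  -15.2]
3 x [-0.0118, -0.0, 0.003] [0.0, -0.0, -0.0] end [ 554.7 -228.8  254.9] [180.   -0.  -15.2]
3 x [-0.0106, -0.0, 0.006] [0.0, -0.0, -0.0] end [ 524.1 -220.4  236.9] [180.   -0.  -15.2]
3 x [-0.0087, -0.0, 0.0086] [0.0, -0.0, -0.0] end [ 498.9 -213.6  211.1] [180.   -0.  -15.2]
3 x [-0.0062, -0.0, 0.0105] [0.0, -0.0, -0.0] end [ 480.9 -208.7  179.6] [180.   -0.  -15.2]
3 x [-0.0032, -0.0, 0.0118] [0.0, -0.0, -0.0] end [ 471.7 -206.2  144.2] [180.   -0.  -15.2]
3 x [-0.0004, -0.0, 0.0097] [0.0, -0.0, -0.0] end [ 470.5 -205.9  115.1] [180.   -0.  -15.2]
```

```bash

python3 -m handwheel '[[0.0045,0.0188,-0.0216,-0.4,-1.52,1.28,0.04],[0.0045,0.0188,-0.0216,-0.4,-1.52,1.28,0],[0.0045,0.0188,-0.0216,-0.4,-1.52,1.28,0],[0.0045,0.0188,-0.0216,-0.4,-1.52,1.28,0],[0.0045,0.0188,-0.0216,-0.4,-1.52,1.28,0]]' 40
python3 -m handwheel '[[0.0045,0.0188,-0.0216,-0.4,-1.52,1.28,0],[0.0045,0.0188,-0.0216,-0.4,-1.52,1.28,0],[0.0045,0.0188,-0.0216,-0.4,-1.52,1.28,0],[0.0045,0.0188,-0.0216,-0.4,-1.52,1.28,0],[0.0045,0.0188,-0.0216,-0.4,-1.52,1.28,0]]'
python3 -m handwheel '[[0.0077,0.0154,0.0008,-0.11,-0.83,1.26,0],[0.0077,0.0154,0.0008,-0.11,-0.83,1.26,0],[0.0077,0.0154,0.0008,-0.11,-0.83,1.26,0],[0.0077,0.0154,0.0008,-0.11,-0.83,1.26,0],[0.0077,0.0154,0.0008,-0.11,-0.83,1.26,0],[0.0077,0.0154,0.0008,-0.11,-0.83,1.26,0]]'
python3 -m handwheel '[[0.0077,0.0154,0.0008,-0.11,-0.83,1.26,0],[0.0077,0.0154,0.0008,-0.11,-0.83,1.26,0],[0.0077,0.0154,0.0008,-0.11,-0.83,1.26,0],[0.0077,0.0154,0.0008,-0.11,-0.83,1.26,0],[0.0077,0.0154,0.0008,-0.11,-0.83,1.26,0],[0.0077,0.0154,0.0008,-0.11,-0.83,1.26,0]]'
python3 -m handwheel '[[0.0242,0,0,0,0,0,0],[0.0242,0,0,0,0,0,0],[0.0242,0,0,0,0,0,0],[0.0242,0,0,0,0,0,0],[0.0242,0,0,0,0,0,0],[0.0242,0,0,0,0,0,0],[0.0242,0,0,0,0,0,0],[0,0,0,0,0,0,0]]'
```

```text
time: 13.2
tool_pos: [428.0, 73.7, 218.1]
tcp_rot: [-179.6, -17.3, 6.5]
ft_force: [0.5, 0.1, -0.2]
finger_gap: 24.4
grip_force: 0.0
time: 13.62
tool_pos: [430.1, -21.3, 327.6]
tcp_rot: [179.9, -9.7, -0.1]
ft_force: [0.7, -0.3, 0.1]
finger_gap: -0.2
grip_force: 0.0
time: 14.12
tool_pos: [471.7, -116.1, 327.3]
tcp_rot: [-179.7, -4.7, -7.7]
ft_force: [0.5, -0.6, 0.3]
finger_gap: 0.3
grip_force: 0.0
time: 14.62
tool_pos: [499.8, -215.5, 324.1]
tcp_rot: [179.9, 0.3, -15.3]
ft_force: [-0.5, -0.7, -0.3]
finger_gap: 0.0
grip_force: 0.0
time: 15.28
tool_pos: [665.4, -259.4, 319.2]
tcp_rot: [179.9, 0.5, -15.2]
ft_force: [0.4, -0.9, -1.5]
finger_gap: -0.1
grip_force: 0.0
```

```bash

python3 -m handwheel '[[-0.001,0,0.015,0,0,0,0],[-0.001,0,0.015,0,0,0,0],[-0.001,0,0.015,0,0,0,0],[-0.001,0,0.015,0,0,0,0],[0,0,0,0,0,0,0]]'
python3 -m handwheel '[[-0.0143,0,-0.0019,0,0,0,0],[-0.0143,0,-0.0019,0,0,0,0],[-0.0143,0,-0.0019,0,0,0,0],[-0.0097,0,0.0002,0,0,0,0],[-0.0097,0,0.0002,0,0,0,0],[-0.0097,0,0.0002,0,0,0,0]]'
python3 - <<'E'
from h import *
b,e=r.snapshot("scene"); cv2.imwrite("pics/c7.png",cv2.resize(b[60:240,270:510],(800,600),interpolation=cv2.INTER_CUBIC))
E
```

```text
time: 15.7
tool_pos: [656.9, -257.2, 259.2]
tcp_rot: [180.0, 0.6, -15.2]
ft_force: [-0.4, 0.2, -1.8]
finger_gap: 0.1
grip_force: 0.0
time: 16.2
tool_pos: [589.1, -239.0, 271.0]
tcp_rot: [179.9, 0.1, -15.2]
ft_force: [2.3, -0.7, -0.5]
finger_gap: 0.0
grip_force: 0.8
```

View pics/c7.png

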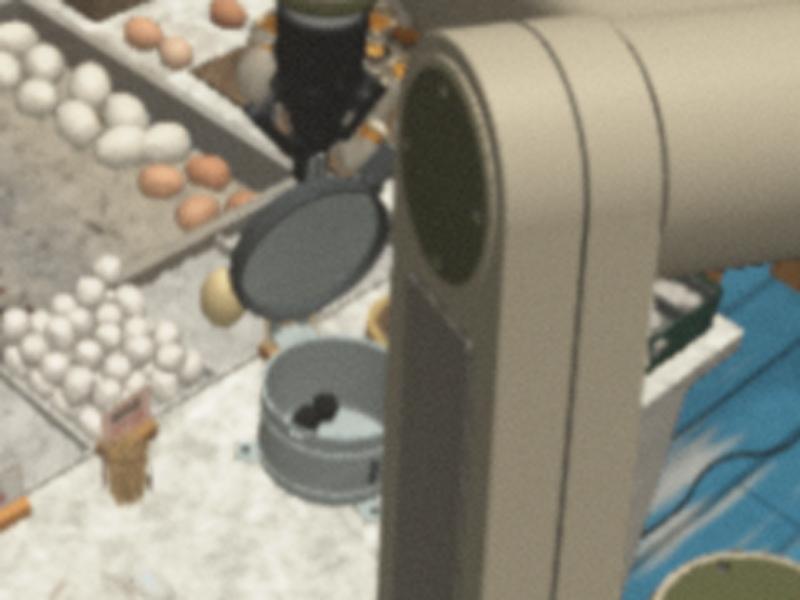

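The fingertips are behind the lid's top edge at (315,170) and the lid is moving. I'll continue along its arc, slightly lower.

```bash

python3 -m handwheel '[[-0.0118,0,0.006,0,0,0,0],[-0.0118,0,0.006,0,0,0,0],[-0.0118,0,0.005,0,0,0,0],[-0.0106,0,0.006,0,0,0,0],[-0.0106,0,0.006,0,0,0,0],[-0.0106,0,0.006,0,0,0,0]]'
python3 - <<'E'
from h import *
ev=np.array([np.cos(np.radians(-15.2)),np.sin(np.radians(-15.2)),0])
def W(ee,ztip): return mat(C+ev*(ee+11)+[0,0,ztip+19],rot(-15.2,0))
A=now()
for th in (40,25,10,-2):
    t=np.radians(th); A=plan(A,W(90-140*np.cos(t)-5*np.sin(t),106+140*np.sin(t)-5*np.cos(t)),3)
E
```

```text
time: 16.75
tool_pos: [524.3, -221.5, 236.3]
tcp_rot: [179.9, 0.1, -15.2]
ft_force: [0.8, -0.1, 0.3]
finger_gap: -0.0
grip_force: 0.5
3 x [-0.0089, -0.0004, 0.0084] [0.04, 0.05, 0.0] end [ 498.8 -213.4  211.1] [180.   -0.  -15.2]
3 x [-0.0061, 0.0, 0.0105] [0.0, -0.0, 0.0] end [ 481.2 -208.6  179.6] [180.   -0.  -15.2]
3 x [-0.0033, 0.0, 0.0117] [0.0, -0.0, 0.0] end [ 471.6 -206.   144.5] [180.   -0.  -15.2]
3 x [-0.0003, 0.0, 0.0098] [0.0, -0.0, 0.0] end [ 470.7 -205.8  115.1] [180.   -0.  -15.2]
```

```bash

python3 -m handwheel '[[-0.0089,0,0.0084,0,0,0,0],[-0.0089,0,0.0084,0,0,0,0],[-0.0089,0,0.0084,0,0,0,0],[-0.0061,0,0.0105,0,0,0,0],[-0.0061,0,0.0105,0,0,0,0],[-0.0061,0,0.0105,0,0,0,0]]'
python3 -m handwheel '[[-0.0033,0,0.0117,0,0,0,0],[-0.0033,0,0.0117,0,0,0,0],[-0.0033,0,0.0117,0,0,0,0],[0,0,0.007,0,0,0,0],[0,0,0.006,0,0,0,0],[0,0,0,0,0,0,0]]'
python3 -m handwheel '[[0,0,0.004,0,0,0,0],[0,0,0.004,0,0,0,0],[0,0,0.003,0,0,0,0],[0,0,0,0,0,0,0]]'
```

```text
time: 17.25
tool_pos: [480.7, -209.8, 179.5]
tcp_rot: [179.9, 0.2, -15.2]
ft_force: [0.5, -0.3, -0.3]
finger_gap: 0.1
grip_force: 0.2
time: 17.75
tool_pos: [469.9, -206.6, 129.8]
tcp_rot: [179.9, 0.4, -15.2]
ft_force: [0.4, -0.3, 0.3]
finger_gap: -0.1
grip_force: 0.0
time: 18.08
tool_pos: [471.5, -207.5, 124.5]
tcp_rot: [179.8, 0.1, -15.2]
ft_force: [-14.4, 6.9, 30.0]
finger_gap: -0.0
grip_force: 15.4
```

```bash

python3 -m handwheel '[[-0.002,0,-0.02,0,0,0,0],[-0.01,0,-0.025,0,0,0,0],[-0.015,0.02,-0.025,0,0,0,0],[-0.02,-0.025,-0.02,0,0,0,0.03],[-0.02,-0.025,0,0,0,0,0.03],[-0.02,-0.025,0,0,0,0,0.03],[-0.02,-0.025,0,0,0,0,0.03],[0,-0.02,0,0,0,0,0.03]]'
python3 - <<'E'
from h import *
a,d=r.snapshot("top"); b,e=r.snapshot("scene")
cv2.imwrite("pics/c8.png",np.hstack([cv2.resize(i[y:y+90,x:x+90],(400,400),interpolation=cv2.INTER_CUBIC) for i,x,y in((a,335,160),(b,325,140))]))
np.save("t8.npy",d);np.save("s8.npy",e)
for n,D in (("top",d),("scene",e)):
    Q=cloud(n,D); v=Q-C; rr=np.hypot(v[:,0],v[:,1]); q=Q[(rr>28)&(rr<60)&(Q[:,2]>80)&(Q[:,2]<170)]; m=q.mean(0);N=np.linalg.svd(q-m,full_matrices=False)[2][2]; print(n,len(q),m,N,np.percentile(q[:,2],[3,50,97]))
    q=Q[(rr>80)&(rr<125)&(Q[:,2]>95)&(Q[:,2]<125)]; print("ear?",len(q),q.mean(0), "ang",np.degrees(np.arctan2(*(q.mean(0)-C)[[1,0]])))
E
```

```text
time: 18.75
tool_pos: [392.1, -80.6, 210.9]
tcp_rot: [179.9, 0.2, -15.2]
ft_force: [0.2, 0.6, 0.1]
finger_gap: 30.0
grip_force: 0.0
top 543 [ 527.86008012 -223.06871436  106.40285894] [-0.01295947  0.00949782  0.99987091] [100.88004265 105.42894    115.56824582]
ear? 101 [ 526.48329614 -250.02908375  111.04803068] ang -61.49088362945807
scene 109 [ 480.75034507 -205.82605948  106.64797519] [-2.20909543e-04 -1.00835997e-02  9.99949135e-01] [102.90754508 106.59629321 111.10897167]
ear? 117 [ 491.02874109 -245.32487781  108.89822625] ang -120.05936007632431
```

View pics/c8.png

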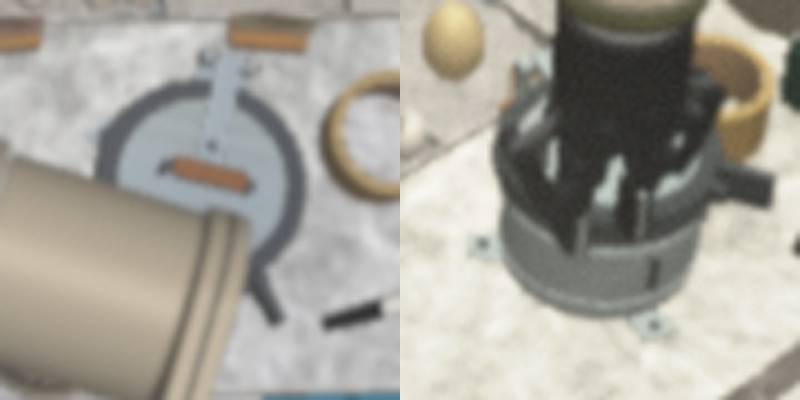

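The lid is shut (plane normal vertical). In the top crop the ring is centred near (199,186), the ear runs from (255,270) to (278,322), and the locked mark shows in the right crop at (655,272). The ear is still at its unlocked place.

```bash
python3 - <<'E'
from h import *
T=lambda u,v:(335+u*.225,160+v*.225)
print("ring c",px("top",[T(199,186)],z=105),"ear",px("top",[T(272,322),T(255,275)],z=117),"mark",px("scene",[(325+255*.225,140+272*.225)],z=46))
def P(a,rad,z): 
    w=np.radians(a); return mat(C+[rad*np.cos(w),rad*np.sin(w),z],rot(a-180,0))
A=now(); A=plan(A,mat([400,-200,225],rot(25,0)),8); A=plan(A,P(244,99,200),8); A=plan(A,P(244,99,114),5); A=plan(A,P(180,99,114),16); plan(A,P(172,99,114),4)
E
```

```text
ring c [[ 508.8 -217.5  105. ]] ear [[ 410.9 -261.5  117. ]
 [ 443.7 -251.4  117. ]] mark [[ 444.9 -199.4   46. ]]
8 x [0.0001, 0.0153, -0.0017] [0.0, 0.02, -5.01] end [ 400.3 -200.1  225. ] [180.  -0.  25.]
8 x [-0.0029, 0.0154, 0.0031] [0.01, -0.0, -4.87] end [ 464.4 -305.1  200.2] [-180.   -0.   64.]
5 x [0.0, 0.0, 0.0172] [-0.01, -0.0, -0.0] end [ 464.4 -305.1  114.2] [180.  -0.  64.]
16 x [0.0003, -0.0069, 0.0] [0.0, -0.0, 4.0] end [ 409.6 -215.6  114.2] [-180.   -0.   -0.]
4 x [-0.0001, -0.0034, 0.0] [-0.0, -0.01, 2.0] end [ 409.9 -202.1  114.2] [-180.    0.   -8.]
```

```bash

python3 -m handwheel '[[0,0.0153,-0.0017,0,0,-5,0],[0,0.0153,-0.0017,0,0,-5,0],[0,0.0153,-0.0017,0,0,-5,0],[0,0.0153,-0.0017,0,0,-5,0],[0,0.0153,-0.0017,0,0,-5,0],[0,0.0153,-0.0017,0,0,-5,0],[0,0.0153,-0.0017,0,0,-5,0],[0,0.0153,-0.0017,0,0,-5,0]]'
python3 -m handwheel '[[-0.0029,0.0154,0.0031,0,0,-4.87,0],[-0.0029,0.0154,0.0031,0,0,-4.87,0],[-0.0029,0.0154,0.0031,0,0,-4.87,0],[-0.0029,0.0154,0.0031,0,0,-4.87,0],[-0.0029,0.0154,0.0031,0,0,-4.87,0],[-0.0029,0.0154,0.0031,0,0,-4.87,0],[-0.0029,0.0154,0.0031,0,0,-4.87,0],[-0.0029,0.0154,0.0031,0,0,-4.87,0]]'
python3 -m handwheel '[[0,0,0.0172,0,0,0,0],[0,0,0.0172,0,0,0,0],[0,0,0.0172,0,0,0,0],[0,0,0.0172,0,0,0,0],[0,0,0.0172,0,0,0,0],[0,0,0,0,0,0,0]]'
python3 - <<'E'
from h import *
def P(a,rad,z): 
    w=np.radians(a); return mat(C+[rad*np.cos(w),rad*np.sin(w),z],rot(a-180,0))
A=now(); A=plan(A,P(184,99,114),15)
E
```

```text
time: 19.52
tool_pos: [398.9, -204.1, 224.6]
tcp_rot: [-180.0, 0.2, 25.0]
ft_force: [0.2, -0.0, -0.3]
finger_gap: 0.5
grip_force: 0.0
time: 20.18
tool_pos: [462.6, -309.4, 199.1]
tcp_rot: [-179.8, 0.2, 64.0]
ft_force: [-0.6, 0.7, 0.4]
finger_gap: -0.1
grip_force: 0.0
time: 20.68
tool_pos: [459.8, -306.9, 109.2]
tcp_rot: [-179.5, 0.1, 63.7]
ft_force: [-0.8, -1.1, -1.8]
finger_gap: 0.1
grip_force: 0.0
15 x [0.0006, -0.0068, -0.0003] [-0.03, 0.02, 3.98] end [ 409.7 -222.9  114.1] [1.8e+02 1.0e-01 4.0e+00]
```

```bash

python3 -m handwheel '[[0.0006,-0.0068,-0.0003,0,0,3.98,0],[0.0006,-0.0068,-0.0003,0,0,3.98,0],[0.0006,-0.0068,-0.0003,0,0,3.98,0],[0.0006,-0.0068,-0.0003,0,0,3.98,0],[0.0006,-0.0068,-0.0003,0,0,3.98,0],[0.0006,-0.0068,-0.0003,0,0,3.98,0],[0.0006,-0.0068,-0.0003,0,0,3.98,0],[0.0006,-0.0068,-0.0003,0,0,3.98,0]]'
python3 -m handwheel '[[0.0006,-0.0068,-0.0003,0,0,3.98,0],[0.0006,-0.0068,-0.0003,0,0,3.98,0],[0.0006,-0.0068,-0.0003,0,0,3.98,0],[0.0006,-0.0068,-0.0003,0,0,3.98,0],[0.0006,-0.0068,-0.0003,0,0,3.98,0],[0.0006,-0.0068,-0.0003,0,0,3.98,0],[0.0006,-0.0068,-0.0003,0,0,3.98,0]]'
python3 -m handwheel '[[0,-0.0034,0,0,0,2,0],[0,-0.0034,0,0,0,2,0],[0,0,0,0,0,0,0]]'
python3 -m handwheel '[[0,-0.0034,0,0,0,2,0],[0,0,0,0,0,0,0]]'
```

```text
time: 21.35
tool_pos: [424.2, -270.3, 117.2]
tcp_rot: [180.0, 0.2, 31.7]
ft_force: [-0.3, -1.8, -1.3]
finger_gap: -0.2
grip_force: 0.5
time: 21.93
tool_pos: [412.0, -224.4, 119.2]
tcp_rot: [179.9, 0.2, 3.9]
ft_force: [-0.1, -1.4, -0.2]
finger_gap: 0.0
grip_force: 0.5
time: 22.18
tool_pos: [411.9, -217.3, 119.1]
tcp_rot: [179.9, 0.2, -0.0]
ft_force: [0.7, 0.0, -0.2]
finger_gap: 0.1
grip_force: 0.0
time: 22.35
tool_pos: [411.9, -213.9, 118.9]
tcp_rot: [179.9, 0.2, -2.0]
ft_force: [-0.3, -1.0, 0.3]
finger_gap: -0.2
grip_force: 0.2
```

```bash

python3 -m handwheel '[[0,-0.0034,0,0,0,2,0],[0,-0.0034,0,0,0,2,0],[0,0,0,0,0,0,0]]'
python3 -m handwheel '[[0,-0.0026,0,0,0,1.5,0],[0,0,0,0,0,0,0]]'
python3 -m handwheel '[[0,-0.0026,0,0,0,1.5,0],[0,0,0,0,0,0,0]]'
```

```text
time: 22.6
tool_pos: [412.0, -208.5, 119.0]
tcp_rot: [179.7, 0.2, -6.0]
ft_force: [-1.4, -7.2, -0.1]
finger_gap: 0.0
grip_force: 3.6
time: 22.77
tool_pos: [411.9, -207.7, 119.1]
tcp_rot: [179.5, 0.2, -7.4]
ft_force: [-4.3, -15.1, -1.7]
finger_gap: -0.1
grip_force: 8.2
time: 22.93
tool_pos: [411.7, -206.9, 119.3]
tcp_rot: [179.3, 0.2, -9.0]
ft_force: [-7.6, -25.5, -3.2]
finger_gap: 0.2
grip_force: 13.2
```

At the stop (25 N). I'll back off and check.

```bash

python3 -m handwheel '[[0,0.012,0,0,0,0,0],[-0.01,0.02,0,0,0,0,0],[-0.01,0.01,-0.025,0,0,0,0],[0,0.01,-0.03,0,0,0,0],[0,0.03,-0.03,0,0,0,0],[0,0.03,-0.03,0,0,0,0],[0,0.035,0,0,0,0,0],[0,0.035,0,0,0,0,0]]'
python3 -m handwheel '[[0,0.035,0,0,0,0,0],[0,0.035,0,0,0,0,0],[0,0.035,0,0,0,0,0],[0,0.035,0,0,0,0,0],[0,0,0,0,0,0,0],[0,0,0,0,0,0,0]]'
python3 - <<'E'
from h import *
a,d=r.snapshot("top"); b,e=r.snapshot("scene")
cv2.imwrite("pics/c9.png",np.hstack([cv2.resize(a[160:250,335:425],(400,400),interpolation=cv2.INTER_CUBIC),cv2.resize(b[140:290,220:420],(400,300),interpolation=cv2.INTER_CUBIC)[:,:].copy() if 0 else cv2.resize(b[140:300,230:390+20],(400,400))]))
for n,D in (("top",d),("scene",e)):
    Q=cloud(n,D); v=Q-C; rr=np.hypot(v[:,0],v[:,1]); an=np.degrees(np.arctan2(v[:,1],v[:,0]))%360
    m=(rr>84)&(rr<118)&(Q[:,2]>85)&(Q[:,2]<130)&(an>120)&(an<250); print(n,m.sum(),Q[m].mean(0),np.median(an[m]))
    q=Q[(Q[:,0]>535)&(Q[:,0]<615)&(Q[:,1]>165)&(Q[:,1]<260)&(Q[:,2]<60)];print("pan z",np.percentile(q[:,2],[2,50,98]))
E
```

```text
time: 23.6
tool_pos: [365.7, -380.1, 236.1]
tcp_rot: [179.7, -0.0, -8.8]
ft_force: [0.4, 1.0, -0.6]
finger_gap: 0.3
grip_force: 0.0
time: 24.1
tool_pos: [342.1, -517.0, 231.7]
tcp_rot: [180.0, 0.3, -9.0]
ft_force: [-1.1, 0.3, -0.4]
finger_gap: 0.1
grip_force: 0.0
top 29 [ 415.51501388 -190.50018484  111.91372023] 164.42122471940183
pan z [-6.64382679  0.88812238 21.3679637 ]
scene 66 [ 413.28718684 -187.25948366  106.71350331] 162.6295142966722
pan z [-3.78172309  3.94924083 24.66333647]
```

View pics/c9.png

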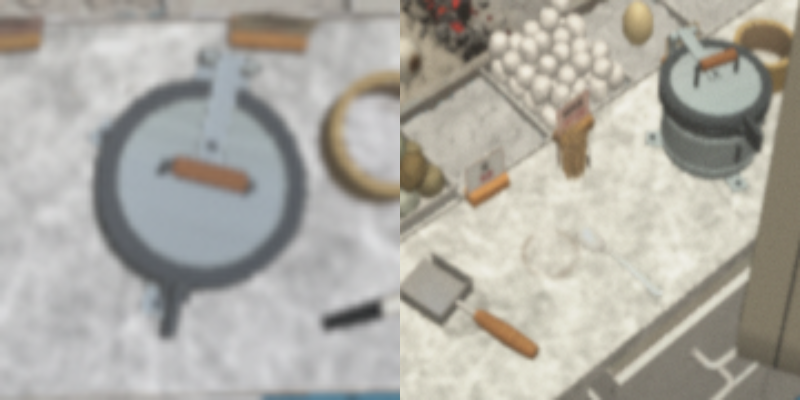

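The ear is over the locked mark (left crop (170,310), measured at about 164° against an expected 164.8°). The lid is shut, the scoop lies flat and empty, and the bystanders stand in place.

```bash
python3 -c "
from bench import r
print(r.hand_in())"
```

```text
the job is handed in; nothing more can be done
None
```

I handed the job in; no verdict came back. By the last pictures the scoop lies empty and flat, the lid is shut, the lock ring is turned to its stop over the locked mark, and the cup, toothpick glass and tape roll were not touched. All three lumps were in the pot before I shut the lid.

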